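# Load the last jar and run the tray up to the stop

## Task

Set the single loose short jar (the same kind as the two already in the wooden tray) upright into the empty middle pocket while the tray is still down on the level bed; set it down, do not drop it. Then push the loaded tray up the ramp until it rests against the sprung rubber stop pad at the top, touching the stop gently (light finger pressure, up to about 10 N on it), and leave it there. Leave the two other jars on the table (the tall one and the wide one) where they stand.

Things in the scene. Friction and masses are not known exactly. Their poses are not given: they have to be found in the camera images.
- ramp: Fixed wooden ramp, 80 mm wide, +y uphill. Origin on the table, on the centre line, under the line where level bed meets slope. Level bed: y -220 to 0 mm, 20 mm above the table, open at its downhill end. Slope: from y = 0 up at 7 degrees (surface height 20 mm + 0.1228 y). Side rails 8 mm thick, 64 mm apart inside, tops about 15 mm above the surface.
- head: Aluminium plate, 80 mm wide, 40 mm high, fixed across the top of the slope; carries the stop (rod and sprung rubber pad). Origin on the slope surface at the plate's downhill face, 250 mm up the slope; y points up the slope, z square off it. The tray may press on the stop with at most 15 N.
- stop_axis (a point): Where the stop's 16 mm rod leaves the plate's downhill face, 20 mm off the slope; axes as the plate's. The rod's clamped length is unknown: the face of its 26 mm rubber pad stands 34 to 74 mm downhill of here, to be felt for or seen. The pad gives 6 mm at 1.5 N/mm, then is solid. On release it pushes the tray back a few mm, until friction holds the tray in light contact.
- tray: Loose plywood tray between the rails (3 mm play each side), 58 mm wide (x), 164 mm long (+y uphill), sides 18 mm high. Origin: centre of underside. End boards 50 mm wide, 38 mm high, outer faces 82 mm from the origin: push the downhill one; the uphill one meets the pad. 48 mm pockets at y = -53, 0 (empty), +53 mm. Empty 0.19 to 0.35 kg; sliding it loaded takes 2 to 7 N.
- pocket (a point): Centre of the floor of the tray's empty middle pocket, 5 mm above the tray's underside; 48 mm square inside, walls 18 mm high from the tray's underside.
- jar: The loose short jar to load: amber glass with a brass-coloured lid, straight-sided, 42 mm diameter, 60 mm high, 90 g, standing on the table on the robot's side of the ramp. Origin at the centre of its underside, z up.
- jar_low: Same kind of jar, already standing loose in the tray's downhill pocket (tray y = -53 mm). Origin at the centre of its underside.
- jar_high: Same kind of jar, already standing loose in the tray's uphill pocket (tray y = +53 mm). Origin at the centre of its underside.
- jar_tall: Bystander: taller jar, 48 mm diameter, 100 mm high, standing on the table in line with the loose short jar. Origin at the centre of its underside. Leave it where it is.
- jar_wide: Bystander: wide low jar, 64 mm diameter, 55 mm high, standing on the table in line with the loose short jar. Origin at the centre of its underside. Leave it where it is.
Not all that is in view belongs to the job. Leave any turquoise look-alike of the jar_low alone.

How it is judged:
By the outcome, as a careful person would: the job done as asked, in the order asked, and still so for the second after the job is handed in, with the robot touching nothing.
It also fails if it takes over 72 s, if anything falls off the work surface, if the arm or the gripper's body presses on something with over 40 N, if the wrist force passes 120 N, or if a joint passes its speed limit or range.

## Robot

A 6-joint arm with a two-finger parallel gripper is mounted at the origin on the work surface. World frame = base frame: x ahead of the robot, y to its left, z up, the work surface at z = 0. Lengths are in m, angles in rad, forces in N, time in s.
With the tool pointing down it reaches from about 0.375 to 0.975 m from the base axis. Payload 3.8 kg.
Tool frame: the origin (TCP) lies midway between the tips of the shut fingers; the grasp point (between the pads) lies 19 mm behind it; x points along the fingers, y is the direction in which the jaws open and shut, and the axes are right-handed (so a half turn about x gives the same grasp; the last joint's range is limited). The gripper opens to 85 mm and grips with 20 to 120 N. Pads are 22 mm wide; open, the fingers measure 114 mm over their backs; the gripper's body (76 mm by 85 mm) begins 54 mm behind the grasp point. The pads swing forward as they close: fully open they stand 13 mm farther back than shut.
Start: joints at [1.077, 0.264, 1.604, -0, 1.274, -0.037], TCP at [0.298, 0.606, 0.231] pointing down, gripper open.
Joint ranges: [-2.63, 2.63], [-0.94, 2.18], [0.31, 2.57], [-1.31, 4.45], [0, 2.66], [-2.55, 2.55]. Speed limits (rad/s): [2.57, 2.57, 3.14, 3.14, 3.14, 3.14].

## Interface

Orientations are given as a rotation vector (axis times angle).
In Python, from workcell import read_state, read_camera, get_calibration, finish_job gives the robot as it stands. The module is installed in compiled form; this text tells all that it offers.
- The arm moves only by the shell command python3 -m creep 'ROWS' [FORCE]. ROWS is JSON, a list of rows, each a list of 3 entries, a list of its own where there are three numbers: the closure in counts, from 0 (fully open) to 255 (shut), then the shift along the world's x, y, z in mm, then the turn about the world's z in rad. In form: [[hand, [tx, ty, tz], spin], ...]. A call has exactly 8 rows; each row shifts and turns the commanded pose from where the row before left it; what a row does not reach is not made up. A row lasts 1/12 s, in which the tool goes at most 41.7 mm and 7.16 degrees, less where a joint would pass 70% of its speed; a pose out of reach is approached as far as the arm can. A call is refused whole if a number of a shift passes 41.7 or a number of a turn 0.125, either way. A call with a gripper value outside its range is refused whole. The fingers move at their own pace and stop on an object; FORCE is the grip in N (left out, the last holds). Time passes only in rows, so rows that do not move let the fingers close, or fill a call up. It gives the time, the measured TCP pose, the force and the opening at its end, in the units of the state.
- read_state(): the state, without advancing time (a new reading comes with each control period).
- read_camera(name): name is "side" or "top"; returns (picture, depth): 420x560x3 uint8, blue, green, red; 420x560 float32, m along the optical axis (not along the pixel's ray), 0 where there is no reading.
- get_calibration(name): a dict with "K" (3x3 intrinsics, pixels), "k1" (the pictures are not rectified: a ray, as slopes to the right and down, at radius r is drawn at 1 + k1 r^2 times it, then the intrinsics apply), "eye" and "orientation" of the camera in the world. Camera axes: x right, y down, z forward; pixel columns grow to the right and rows downward; lengths in m; the calibration is good to about 2 mm. A picture is of the moment at which its call begins. get_calibration takes no time and is no camera call.
- finish_job(): hands the job in, once; it reports no verdict.
The state is a dict: "time": time; "q": joint angles; "joint_vel": joint speeds; "joint_torque": joint torques, N m; "tool_pos": TCP position; "tcp_rot": TCP orientation; "wrist_force": force on the tool from outside, world axes, zero at the start; "torque": the same for the moment, N m; "width": opening from 0.0 (shut) to 1.0 (fully open).
Only numpy, scipy, OpenCV 4.12 (cv2) and the standard library are available. Lean on these libraries where they do the work, as an engineer would, in place of code of your own. Each camera call takes 0.05 s, during which the arm holds its last target.

## Working session

There is one attempt and no reset: what is moved stays moved. The work goes in short steps, Python scripts to look and compute and a shell command to move; the robot and the scene stay as the last step left them, time stands still between calls to the robot, and variables do not carry over. Pictures are saved under pics/ and viewed, and the job is handed in when it is done.

```bash
mkdir -p pics; cat > h.py <<'E'
import numpy as np,cv2
from workcell import *
from scipy.spatial.transform import Rotation as R
def cal(n):
    c=get_calibration(n); o=np.array(c["orientation"],float)
    M=o if o.shape==(3,3) else R.from_rotvec(o).as_matrix()
    return np.array(c["K"]),float(c["k1"]),np.array(c["eye"]),M
def ray(n,u,v):
    K,k1,e,M=cal(n)
    d=cv2.undistortPoints(np.array([[[u,v]]],float),K,np.array([k1,0,0,0,0.]))[0,0]
    return e,M@np.array([d[0],d[1],1.])
def plane(n,u,v,z):
    e,d=ray(n,u,v); return e+d*(z-e[2])/d[2]
def pt(n,u,v,D):
    e,d=ray(n,u,v); return e+d*D
def cloud(n,D):
    K,k1,e,M=cal(n)
    v,u=np.mgrid[:D.shape[0],:D.shape[1]]
    p=np.stack([u,v],-1).reshape(-1,1,2).astype(float)
    d=cv2.undistortPoints(p,K,np.array([k1,0,0,0,0.]))[:,0]
    d=np.c_[d,np.ones(len(d))]
    return (e+(d@M.T)*D.reshape(-1,1)).reshape(*D.shape,3)
E
python3 - <<'E'
from h import *
print(read_state())
for n in("top","side"):
    im,D=read_camera(n); cv2.imwrite(f"pics/{n}0.png",im); np.save(f"pics/{n}0.npy",D); print(n,get_calibration(n))
E
```

```text
{'time': 0.0, 'q': array([ 1.07708127e+00,  2.64736759e-01,  1.60537541e+00, -4.70394968e-06,
        1.27369739e+00, -3.68987183e-02]), 'joint_vel': array([ 5.02527199e-04,  1.48321426e-03,  4.68571281e-05, -9.43593950e-04,
        3.14582099e-04,  1.39444931e-03]), 'joint_torque': array([ 1.62205150e-03, -5.15111589e+01, -3.67308140e+01, -2.39725756e-05,
        1.31232943e-02,  4.52762094e-06]), 'tool_pos': array([0.29739376, 0.60514164, 0.22997231]), 'tcp_rot': array([ 0.35655103,  1.54152994, -0.35993768]), 'wrist_force': array([-0.54973386,  0.33585191, -0.25910891]), 'torque': array([-0.01498376,  0.00644852,  0.00803865]), 'width': 0.9988770975458056}
top {'K': array([[392.76474235,   0.        , 281.58131316],
       [  0.        , 392.76474235, 209.52290854],
       [  0.        ,   0.        ,   1.        ]]), 'k1': -0.07769058971927294, 'eye': array([0.46442714, 0.02123378, 0.80540566]), 'orientation': array([-2.13601983,  2.16717819, -0.12249302])}
side {'K': array([[533.46557288,   0.        , 281.8714712 ],
       [  0.        , 533.46557288, 203.57929562],
       [  0.        ,   0.        ,   1.        ]]), 'k1': -0.12092599039632101, 'eye': array([ 0.33554777, -0.80545364,  0.90716523]), 'orientation': array([-2.32180098,  0.32211189, -0.12967216])}
```

View pics/top0.png

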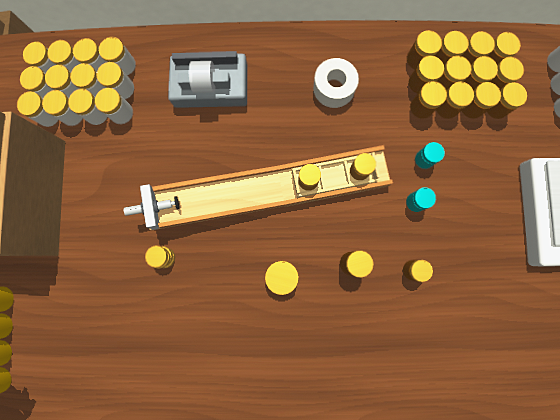

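View pics/side0.png

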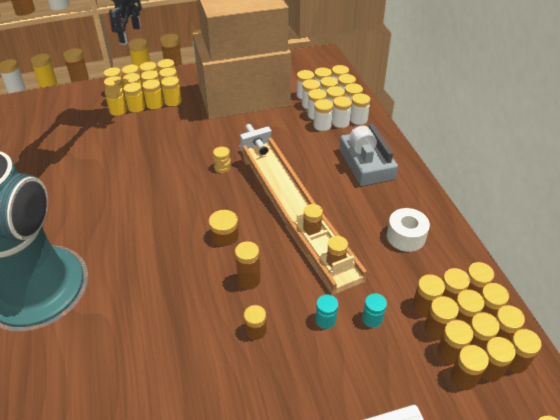

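Top view: the ramp runs from its downhill end at (388,165) up to the stop at (178,204). In the row are the wide jar (281,278), the tall jar (359,264) and the short jar (421,271). Tray jars are at (310,176) and (364,166), with the empty pocket between them. Turquoise look-alikes are at (432,153) and (424,199).

```bash
python3 - <<'E'
from h import *
for n in("top","side"):
    im=cv2.imread(f"pics/{n}0.png");D=np.load(f"pics/{n}0.npy");C=cloud(n,D)
    hsv=cv2.cvtColor(im,cv2.COLOR_BGR2HSV)
    m=cv2.inRange(hsv,(22,170,150),(32,255,255))
    k,l,s,c=cv2.connectedComponentsWithStats(m)
    for i in range(1,k):
        if s[i,4]<80: continue
        P=C[l==i]; P=P[np.isfinite(P).all(1)]
        zt=np.percentile(P[:,2],80); Q=P[P[:,2]>zt-.006]
        lo,hi=Q.min(0),Q.max(0)
        if .3<Q[:,0].mean()<.75 and abs(Q[:,1].mean())<.45: print(n,c[i].round(1),s[i,4],"z",zt.round(4),"mid",((lo+hi)/2)[:2].round(4),"ext",(hi-lo)[:2].round(3), "ray",plane(n,*c[i],zt).round(4)[:2])
# top: heights along ramp
n="top";D=np.load("pics/top0.npy");C=cloud(n,D)
for uv in[(388,182),(383,150),(150,187),(146,205),(155,225),(337,172),(340,165),(332,178),(200,202),(250,192),(170,205),(178,203),(130,210),(295,182),(290,182),(300,182),(284,183),(378,165)]:
    print(uv,C[uv[1],uv[0]].round(4))
im=cv2.imread("pics/top0.png")
cv2.imwrite("pics/c.png",cv2.resize(im[140:235,115:400],None,fx=2.8,fy=2.8,interpolation=cv2.INTER_CUBIC))
E
```

```text
top [369.3 166.2] 104 z 0.0858 mid [ 0.5605 -0.063 ] ext [0.192 0.168] ray [ 0.6342 -0.1371]
top [155.5 256. ] 322 z 0.0543 mid [0.4725 0.1569] ext [0.038 0.271] ray [0.4724 0.2729]
top [360.2 263.8] 487 z 0.1005 mid [ 0.454  -0.0553] ext [0.045 0.153] ray [ 0.4534 -0.1102]
top [280.9 278.5] 768 z 0.0558 mid [0.4314 0.0319] ext [0.066 0.061] ray [0.4275 0.0322]
top [421.7 270.5] 334 z 0.0605 mid [ 0.4413 -0.1167] ext [0.046 0.276] ray [ 0.4379 -0.2342]
(388, 182) [ 0.6137 -0.1848  0.0337]
(383, 150) [ 0.6897 -0.1871 -0.0016]
(150, 187) [0.6018 0.2769 0.0836]
(146, 205) [0.5667 0.2813 0.0897]
(155, 225) [0.529  0.2629 0.0906]
(337, 172) [ 0.6375 -0.0842  0.0248]
(340, 165) [ 0.6521 -0.0908  0.0243]
(332, 178) [ 0.6256 -0.0738  0.023 ]
(200, 202) [0.5777 0.19   0.0424]
(250, 192) [0.5987 0.0923 0.0273]
(170, 205) [0.5685 0.2411 0.072 ]
(178, 203) [0.572  0.2256 0.0725]
(130, 210) [0.5586 0.3144 0.083 ]
(295, 182) [0.6117 0.0023 0.0578]
(290, 182) [0.6192 0.0115 0.0205]
(300, 182) [ 0.61   -0.0071  0.0657]
(284, 183) [0.6176 0.0237 0.0187]
(378, 165) [ 0.6523 -0.1698  0.019 ]
```

View pics/c.png

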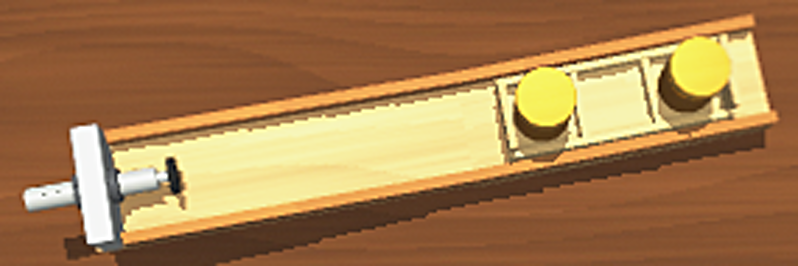

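```bash
python3 - <<'E'
from h import *
im=cv2.imread("pics/top0.png");hsv=cv2.cvtColor(im,cv2.COLOR_BGR2HSV)
for uv in[(310,175),(364,165),(421,271),(359,263),(250,212),(250,176),(380,152),(350,167),(250,192)]: print(uv,hsv[uv[1],uv[0]],im[uv[1],uv[0]])
s=cv2.imread("pics/side0.png");hs=cv2.cvtColor(s,cv2.COLOR_BGR2HSV)
for uv in[(313,212),(337,244),(255,315),(247,251),(223,220)]: print("s",uv,hs[uv[1],uv[0]])
E
```

```text
(310, 175) [ 29 162 247] [ 90 241 247]
(364, 165) [ 28 168 247] [ 84 238 247]
(421, 271) [ 25 178 244] [ 74 216 244]
(359, 263) [ 26 175 246] [ 77 222 246]
(250, 212) [ 14 139  90] [41 64 90]
(250, 176) [ 17 124 179] [ 92 140 179]
(380, 152) [ 17 126 174] [ 88 136 174]
(350, 167) [ 19 137 167] [ 77 133 167]
(250, 192) [ 27  89 247] [161 237 247]
s (313, 212) [ 24 152 244]
s (337, 244) [ 24 151 244]
s (255, 315) [ 24 152 243]
s (247, 251) [ 24 152 244]
s (223, 220) [ 24 151 243]
```

```bash
cat > m.py <<'E'
from h import *
def lids(n,im,slo,zs):
    hsv=cv2.cvtColor(im,cv2.COLOR_BGR2HSV)
    m=cv2.inRange(hsv,(21,slo,200),(32,255,255))
    cs,_=cv2.findContours(m,cv2.RETR_EXTERNAL,cv2.CHAIN_APPROX_NONE)
    out=[]
    for c in cs:
        if cv2.contourArea(c)<120: continue
        u,v=cv2.moments(c)["m10"]/cv2.moments(c)["m00"],cv2.moments(c)["m01"]/cv2.moments(c)["m00"]
        for name,z,(x,y) in zs:
            p=plane(n,u,v,z)
            if np.hypot(p[0]-x,p[1]-y)<.03:
                q=np.array([plane(n,a,b,z)[:2] for a,b in c[:,0]]); (cc,r)=cv2.minEnclosingCircle((q*1000).astype(np.float32))
                out.append((name,n,(round(u,1),round(v,1)),p[:2].round(4),"circ",np.array(cc).round(1),"r",round(r,1),len(c)))
    return out
E
python3 - <<'E'
from m import *
zs=[("jar",.06,(.44,-.234)),("tall",.1,(.453,-.11)),("wide",.055,(.43,.032)),("low",.085,(.634,-.13)),("high",.085,(.61,-.026))]
for n,sl in(("top",140),("side",140)):
    for o in lids(n,cv2.imread(f"pics/{n}0.png"),sl,zs): print(*o)
im=cv2.imread("pics/top0.png");D=np.load("pics/top0.npy");C=cloud("top",D)
hsv=cv2.cvtColor(im,cv2.COLOR_BGR2HSV)
# bed+slope + rails all points higher than table in the ramp region
print("ramp dir via outer edges")
m=cv2.inRange(hsv,(8,150,170),(20,255,255)); 
P=C[(m>0)]; print(len(P))
R_=(C[...,2]>.012)&(C[...,2]<.06)&(C[...,0]>.5)&(C[...,0]<.72)&(C[...,1]>-.2)&(C[...,1]<.24)
for y in np.arange(-.18,.24,.03):
    s=R_&(abs(C[...,1]-y)<.006); X=C[s]
    print(y.round(2),len(X),np.percentile(X[:,0],[2,98]).round(4),np.median(X[:,2]).round(4))
E
```

```text
wide top (281.3, 277.5) [0.4294 0.0314] circ [429.5  31.6] r 31.2 95
jar top (421.7, 270.3) [ 0.4383 -0.2344] circ [ 438.2 -234.3] r 20.0 59
tall top (359.8, 263.4) [ 0.454  -0.1095] circ [ 454.2 -109.4] r 23.0 71
high top (309.6, 174.0) [ 0.6211 -0.0246] circ [621.2 -24.5] r 20.0 58
low top (364.8, 163.2) [ 0.6404 -0.129 ] circ [ 640.5 -128.9] r 20.0 57
jar side (254.6, 314.1) [ 0.4372 -0.2371] circ [ 437.8 -237. ] r 19.8 53
tall side (246.6, 250.1) [ 0.4529 -0.1115] circ [ 453.8 -111.6] r 23.4 56
low side (337.5, 242.9) [ 0.6397 -0.131 ] circ [ 639.8 -130.8] r 20.1 46
wide side (222.8, 219.6) [0.4284 0.0292] circ [429.4  29.6] r 31.4 65
high side (312.8, 210.4) [ 0.6201 -0.0264] circ [621.  -26.4] r 20.1 42
ramp dir via outer edges
2934
-0.18 197 [0.6098 0.6875] 0.0198
-0.15 149 [0.6037 0.6844] 0.0343
-0.12 163 [0.5982 0.6786] 0.034
-0.09 243 [0.5928 0.6725] 0.026
-0.06 237 [0.5873 0.6667] 0.0262
-0.03 108 [0.5814 0.6631] 0.0348
0.0 256 [0.5768 0.6554] 0.035
0.03 240 [0.5709 0.65  ] 0.0203
0.06 247 [0.5654 0.6449] 0.0237
0.09 252 [0.5601 0.6388] 0.0278
0.12 272 [0.5543 0.6344] 0.0316
0.15 263 [0.5488 0.6284] 0.0353
0.18 260 [0.5433 0.6236] 0.0392
0.21 271 [0.5374 0.6176] 0.0428
```

```bash
cat >> h.py <<'E'
U=np.array([-.1806,.9835]);O=np.array([.6109,.028])
def rf(C):
    d=C[...,:2]-O; return d@U, d@np.array([U[1],-U[0]])  # s uphill, t to ramp +x
E
python3 - <<'E'
from h import *
for n in("top","side"):
    im=cv2.imread(f"pics/{n}0.png");D=np.load(f"pics/{n}0.npy");C=cloud(n,D);s,t=rf(C);z=C[...,2]
    b=(abs(t)<.024)&(z>.054)&(z<.062)&(s<-.01)&(s>-.24)&(D>0)
    for a,e in((-.06,-.01),(-.24,-.17)):
        k=b&(s>a)&(s<e); print(n,"board",k.sum(),np.percentile(s[k],[0,5,50,95,100]).round(4) if k.any() else "", np.percentile(t[k],[2,98]).round(3) if k.any() else "")
    k=(abs(t)<.02)&(z>.048)&(s>.14)&(s<.3)&(D>0)
    h=np.histogram(s[k],bins=np.arange(.14,.30,.004)); print([(round(float(e),3),int(c)) for e,c in zip(h[1],h[0]) if c])
    # pocket cross walls: z~.038
    k=(abs(t)<.027)&(z>.034)&(z<.042)&(s<-.0)&(s>-.22)&(D>0)
    h=np.histogram(s[k],bins=np.arange(-.22,.0,.004)); print("walls",[(round(float(e),3),int(c)) for e,c in zip(h[1],h[0]) if c])
    for p in((.4380,-.2357),(.4535,-.1105),(.429,.0305),(.6403,-.13),(.6208,-.0255)): 
        pass
print([tuple(np.round(rf(np.array(p)),4)) for p in((.6403,-.13),(.6208,-.0255))])
im=cv2.imread("pics/side0.png")
cv2.imwrite("pics/d.png",cv2.resize(im[120:295,230:370],None,fx=3.4,fy=3.4,interpolation=cv2.INTER_CUBIC))
E
```

```text
top board 80 [-0.0599 -0.0498 -0.0279 -0.0251 -0.0249] [-0.023  0.023]
top board 55 [-0.1904 -0.1897 -0.1877 -0.1849 -0.1844] [-0.022  0.023]
[(0.2, 36), (0.204, 24), (0.208, 8), (0.212, 17), (0.216, 21), (0.22, 23), (0.224, 28), (0.228, 31), (0.232, 33), (0.236, 36), (0.24, 56), (0.244, 98), (0.248, 68), (0.252, 50), (0.256, 44), (0.26, 38), (0.264, 9), (0.268, 19), (0.272, 17), (0.276, 18), (0.28, 18), (0.284, 18), (0.288, 20), (0.292, 20)]
walls [(-0.192, 1), (-0.188, 13), (-0.184, 4), (-0.18, 2), (-0.176, 3), (-0.172, 3), (-0.168, 4), (-0.164, 3), (-0.16, 6), (-0.156, 7), (-0.152, 9), (-0.148, 8), (-0.144, 12), (-0.14, 12), (-0.136, 44), (-0.132, 16), (-0.128, 8), (-0.124, 5), (-0.12, 7), (-0.116, 6), (-0.112, 7), (-0.108, 8), (-0.104, 5), (-0.1, 7), (-0.096, 7), (-0.092, 7), (-0.088, 7), (-0.084, 37), (-0.08, 24), (-0.076, 4), (-0.072, 1), (-0.068, 7), (-0.064, 2), (-0.06, 5), (-0.056, 5), (-0.052, 4), (-0.048, 6), (-0.044, 6), (-0.04, 9), (-0.036, 10), (-0.032, 4), (-0.028, 8)]
side board 21 [-0.0594 -0.0583 -0.0313 -0.0274 -0.0269] [-0.023 -0.012]
side board 102 [-0.193  -0.19
[... 261 characters left out ...]
71), (0.248, 50), (0.252, 15), (0.256, 18), (0.26, 6), (0.264, 1), (0.272, 3), (0.276, 3), (0.28, 6), (0.284, 8), (0.288, 7), (0.292, 7)]
walls [(-0.196, 4), (-0.192, 52), (-0.188, 3), (-0.184, 1), (-0.176, 1), (-0.172, 9), (-0.168, 7), (-0.164, 6), (-0.16, 2), (-0.156, 2), (-0.152, 1), (-0.144, 2), (-0.14, 8), (-0.136, 12), (-0.128, 2), (-0.124, 1), (-0.12, 1), (-0.112, 1), (-0.108, 1), (-0.104, 5), (-0.1, 3), (-0.096, 3), (-0.092, 6), (-0.088, 21), (-0.084, 31), (-0.08, 16), (-0.076, 19), (-0.072, 18), (-0.068, 8), (-0.064, 8), (-0.06, 7), (-0.056, 4), (-0.052, 2), (-0.044, 1), (-0.036, 2), (-0.032, 12)]
[(np.float64(-0.1607), np.float64(0.0004)), (np.float64(-0.0544), np.float64(0.0001))]
```

View pics/d.png

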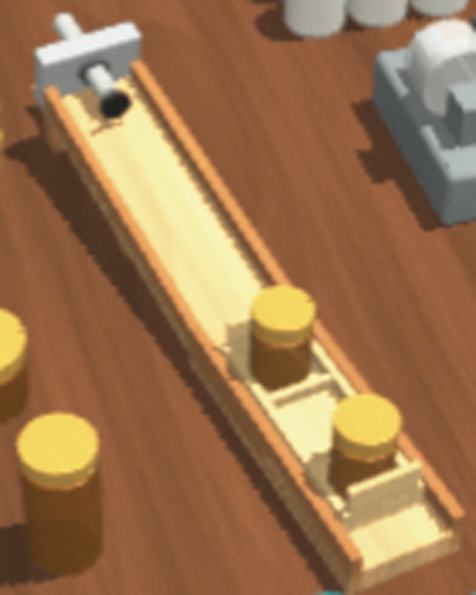

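```bash
cat > st.py <<'E'
from h import *
def show():
    s=read_state(); M=R.from_rotvec(s["tcp_rot"]).as_matrix()
    p=np.array(s["tool_pos"]); ss,t=rf(p)
    print("t",round(s["time"],2),"pos",(p*1000).round(1),"s,t",(1000*np.array([ss,t])).round(1),"toolx",M[:,0].round(3),"tooly",M[:,1].round(3),"F",s["wrist_force"].round(2),"w",round(s["width"],3),"q6",s["q"][5].round(2))
    return s,M
if __name__=="__main__":
    s,M=show()
    want=np.array([.9835,.1806]);y=M[:2,1]
    a=np.arctan2(want[1],want[0])-np.arctan2(y[1],y[0]); a=(a+np.pi/2)%np.pi-np.pi/2
    print("spin to ramp-cross",round(a,4))
E
python3 st.py; python3 -c "
from h import *
for uv in((432,153),(424,199)):
  p=plane('top',*uv,.06);print(p,rf(p))"
```

```text
t 0.1 pos [297.4 605.2 230.1] s,t [ 624.3 -204.1] toolx [-0.001 -0.002 -1.   ] tooly [ 0.441  0.897 -0.002] F [1.11 0.34 0.52] w 0.997 q6 -0.04
spin to ramp-cross -0.9324
[ 0.66553804 -0.26821184  0.06      ] (np.float64(-0.301191977480433), np.float64(0.00024065141471183164))
[ 0.57437653 -0.2463396   0.06      ] (np.float64(-0.26321685785161725), np.float64(-0.08546656642300632))
```

```bash
python3 -m creep '[[0,[12,-38,0],-0.1165],[0,[12,-38,0],-0.1165],[0,[12,-38,0],-0.1165],[0,[12,-38,0],-0.1165],[0,[12,-38,0],-0.1165],[0,[12,-38,0],-0.1165],[0,[12,-38,0],-0.1165],[0,[12,-38,0],-0.1165]]' 40
python3 -m creep '[[0,[8,-40,0],0],[0,[8,-40,0],0],[0,[8,-40,0],0],[0,[8,-40,0],0],[0,[8,-40,0],0],[0,[0,-40,0],0],[0,[0,-40,0],0],[0,[0,-40,0],0]]'
python3 st.py
```

```text
time: 0.77
tool_pos: [0.3935, 0.2998, 0.2308]
tcp_rot: [1.078, 1.288, -1.079]
wrist_force: [0.9, 0.2, 1.2]
width: 0.996
time: 1.43
tool_pos: [0.4331, -0.0201, 0.231]
tcp_rot: [1.074, 1.29, -1.074]
wrist_force: [0.5, 0.3, -0.8]
width: 1.001
t 1.43 pos [433.1 -20.1 231. ] s,t [ -15.1 -183.6] toolx [-0.  0. -1.] tooly [ 0.983  0.181 -0.   ] F [ 0.49  0.28 -0.78] w 1.001 q6 -0.29
spin to ramp-cross -0.0005
```

```bash
python3 -m creep '[[0,[1,-36,0],0],[0,[1,-36,0],0],[0,[1,-36,0],0],[0,[1,-36,0],0],[0,[1,-36,0],0],[0,[0,-36,0],0],[0,[0,0,-20],0],[0,[0,0,-20],0]]'
python3 -m creep '[[0,[0,0,-25],0],[0,[0,0,-25],0],[0,[0,0,-20],0],[0,[0,0,0],0],[0,[0,0,0],0],[0,[0,0,0],0],[0,[0,0,0],0],[0,[0,0,0],0]]'
python3 - <<'E'
from st import *
show()
for n in("top","side"):
    im,_=read_camera(n); cv2.imwrite(f"pics/{n}1.png",im)
a=cv2.imread("pics/top1.png")[200:340,330:500];b=cv2.imread("pics/side1.png")[230:370,180:350]
cv2.imwrite("pics/e.png",cv2.resize(np.hstack([a,b]),None,fx=2.3,fy=2.3))
E
```

```text
time: 2.1
tool_pos: [0.4394, -0.2371, 0.1919]
tcp_rot: [1.077, 1.285, -1.076]
wrist_force: [-0.2, 0.9, -0.8]
width: 1.0
time: 2.77
tool_pos: [0.44, -0.2349, 0.1231]
tcp_rot: [1.074, 1.286, -1.073]
wrist_force: [0.0, -0.5, 0.1]
width: 1.0
t 2.77 pos [ 440.  -234.9  123.1] s,t [-227.7 -215.6] toolx [ 0.003 -0.002 -1.   ] tooly [0.983 0.181 0.002] F [ 0.02 -0.47  0.1 ] w 1.0 q6 -0.72
```

View pics/e.png

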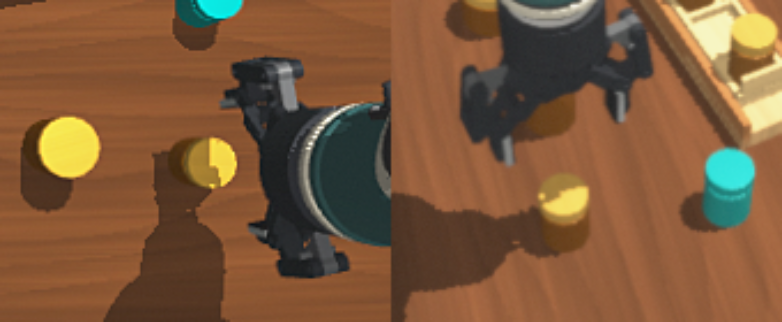

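The short jar is untouched at about top (421,270). The open gripper hangs above it, and perspective pushes it outward in both views, which fits its height. Descending.

```bash
python3 -m creep '[[0,[-2,-1,-18],0],[0,[0,0,-18],0],[0,[0,0,-18],0],[0,[0,0,-18],0],[0,[0,0,-15],0],[0,[0,0,-12],0],[0,[0,0,-6],0],[0,[0,0,0],0]]'
python3 -m creep '[[0,[0,0,0],0],[60,[0,0,0],0],[90,[0,0,0],0],[120,[0,0,0],0],[150,[0,0,0],0],[180,[0,0,0],0],[220,[0,0,0],0],[220,[0,0,0],0]]' 40
python3 st.py
```

```text
time: 3.53
tool_pos: [0.4359, -0.2347, 0.0153]
tcp_rot: [1.074, 1.292, -1.075]
wrist_force: [-0.6, -0.3, -0.0]
width: 0.998
time: 4.2
tool_pos: [0.4374, -0.2356, 0.0172]
tcp_rot: [1.074, 1.288, -1.074]
wrist_force: [-0.8, 1.5, 6.2]
width: 0.48
t 4.2 pos [ 437.4 -235.6   17.2] s,t [-227.9 -218.2] toolx [ 0.001 -0.001 -1.   ] tooly [0.983 0.181 0.001] F [-0.84  1.49  6.24] w 0.48 q6 -0.73
spin to ramp-cross -0.0004
```

```bash
python3 -m creep '[[220,[0,0,8],0],[220,[0,0,16],0],[220,[0,0,22],0],[220,[0,0,22],0],[220,[0,0,22],0],[220,[0,0,22],0],[220,[0,0,18],0],[220,[0,0,0],0]]'
python3 -m creep '[[220,[24,20,0],0],[220,[24,20,0],0],[220,[24,20,0],0],[220,[24,20,0],0],[220,[24,20,0],0],[220,[24,20,0],0],[220,[24,19,0],0],[220,[25,19,0],0]]'
python3 -m creep '[[220,[0,0,0],0],[220,[0,0,0],0],[220,[0,0,0],0],[220,[0,0,0],0],[220,[0,0,0],0],[220,[0,0,0],0],[220,[0,0,0],0],[220,[0,0,0],0]]'
python3 - <<'E'
from st import *
show()
for n in("top","side"):
    im,_=read_camera(n); cv2.imwrite(f"pics/{n}2.png",im)
a=cv2.imread("pics/top2.png")[110:250,270:440];b=cv2.imread("pics/side2.png")[150:290,230:400]
cv2.imwrite("pics/f.png",cv2.resize(np.hstack([a,b]),None,fx=2.3,fy=2.3))
E
```

```text
time: 4.87
tool_pos: [0.4392, -0.2367, 0.1507]
tcp_rot: [1.074, 1.282, -1.072]
wrist_force: [0.5, -1.3, -0.5]
width: 0.48
time: 5.53
tool_pos: [0.6295, -0.0759, 0.1444]
tcp_rot: [1.073, 1.292, -1.076]
wrist_force: [-0.6, -0.4, -0.2]
width: 0.483
time: 6.2
tool_pos: [0.6294, -0.0778, 0.1465]
tcp_rot: [1.075, 1.289, -1.075]
wrist_force: [-0.6, 0.8, -0.0]
width: 0.483
t 6.2 pos [629.4 -77.8 146.5] s,t [-107.4   -0.9] toolx [ 0. -0. -1.] tooly [0.984 0.18  0.   ] F [-0.65  0.81 -0.04] w 0.483 q6 -0.34
```

View pics/f.png

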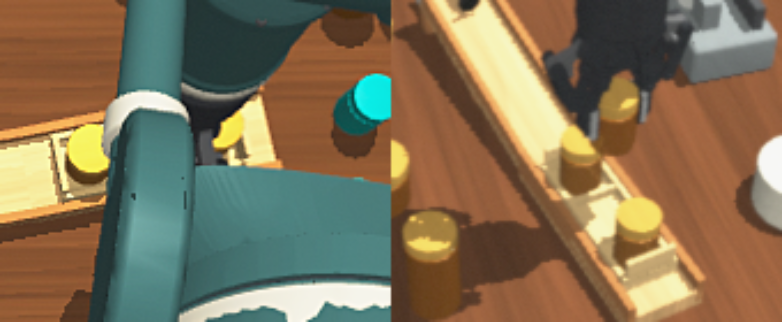

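The jar is held upright over the middle pocket. In the crop, the lid is at about (622,95) right of the centre line because it is high. The tray jars are standing as before. Lowering to just above the tray walls.

```bash
python3 -m creep '[[220,[1,0,-14],0],[220,[0,0,-18],0],[220,[0,0,-18],0],[220,[0,0,-16],0],[220,[0,0,-12],0],[220,[0,0,-5],0],[220,[0,0,0],0],[220,[0,0,0],0]]'
python3 - <<'E'
from st import *
show()
for n in("top","side"):
    im,_=read_camera(n); cv2.imwrite(f"pics/{n}3.png",im)
a=cv2.imread("pics/side3.png")[150:290,250:380]
cv2.imwrite("pics/g.png",cv2.resize(a,None,fx=4.2,fy=4.2,interpolation=cv2.INTER_CUBIC))
E
```

```text
time: 6.97
tool_pos: [0.6309, -0.0772, 0.0632]
tcp_rot: [1.074, 1.29, -1.074]
wrist_force: [0.4, 0.4, -0.5]
width: 0.48
t 6.97 pos [630.9 -77.2  63.2] s,t [-107.1    0.6] toolx [-0.  0. -1.] tooly [ 0.983  0.181 -0.   ] F [ 0.35  0.41 -0.5 ] w 0.48 q6 -0.34
```

View pics/g.png

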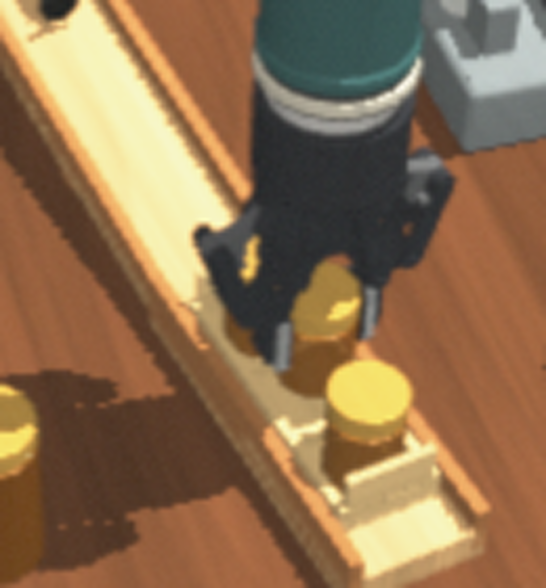

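Side crop: the jar is between the two tray jars and just above the pocket. Lowering further.

```bash
python3 -m creep '[[220,[-0.5,-0.5,-4],0],[220,[0,0,-4],0],[220,[0,0,-4],0],[220,[0,0,-3],0],[220,[0,0,-2],0],[220,[0,0,0],0],[220,[0,0,0],0],[220,[0,0,0],0]]'; python3 st.py
python3 -m creep '[[220,[0,0,-1],0],[220,[0,0,0],0],[220,[0,0,-1],0],[220,[0,0,0],0],[220,[0,0,-1],0],[220,[0,0,0],0],[220,[0,0,0],0],[220,[0,0,0],0]]'; python3 st.py
```

```text
time: 7.73
tool_pos: [0.6303, -0.0777, 0.0463]
tcp_rot: [1.074, 1.29, -1.074]
wrist_force: [-0.1, -0.5, -1.2]
width: 0.48
t 7.73 pos [630.3 -77.7  46.3] s,t [-107.5    0. ] toolx [ 0. -0. -1.] tooly [0.983 0.181 0.   ] F [-0.08 -0.5  -1.23] w 0.48 q6 -0.34
spin to ramp-cross -0.0004
time: 8.4
tool_pos: [0.6302, -0.0777, 0.0432]
tcp_rot: [1.074, 1.29, -1.074]
wrist_force: [0.7, -1.3, -0.1]
width: 0.483
t 8.4 pos [630.2 -77.7  43.2] s,t [-1.074e+02 -1.000e-01] toolx [-0.  0. -1.] tooly [ 0.983  0.181 -0.   ] F [ 0.66 -1.3  -0.08] w 0.483 q6 -0.34
spin to ramp-cross -0.0004
```

```bash
python3 -m creep '[[220,[0,0,-0.5],0],[220,[0,0,0],0],[220,[0,0,-0.5],0],[220,[0,0,0],0],[220,[0,0,0],0],[220,[0,0,0],0],[220,[0,0,0],0],[220,[0,0,0],0]]'; python3 st.py
python3 -m creep '[[220,[0,0,-0.5],0],[220,[0,0,0],0],[220,[0,0,-0.5],0],[220,[0,0,0],0],[220,[0,0,0],0],[220,[0,0,0],0],[220,[0,0,0],0],[220,[0,0,0],0]]'; python3 st.py
```

```text
time: 9.07
tool_pos: [0.6302, -0.0777, 0.0423]
tcp_rot: [1.074, 1.29, -1.074]
wrist_force: [-0.3, -0.1, -1.2]
width: 0.48
t 9.07 pos [630.2 -77.7  42.3] s,t [-1.075e+02 -1.000e-01] toolx [-0.  0. -1.] tooly [ 0.983  0.181 -0.   ] F [-0.29 -0.08 -1.2 ] w 0.48 q6 -0.34
spin to ramp-cross -0.0004
time: 9.73
tool_pos: [0.6303, -0.0777, 0.0422]
tcp_rot: [1.074, 1.29, -1.074]
wrist_force: [-1.8, 0.9, 5.2]
width: 0.486
t 9.73 pos [630.3 -77.7  42.2] s,t [-1.075e+02 -1.000e-01] toolx [-0. -0. -1.] tooly [ 0.983  0.181 -0.   ] F [-1.83  0.89  5.18] w 0.486 q6 -0.34
spin to ramp-cross -0.0004
```

Contact came at 42.2 mm, as predicted (5 N). Releasing.

```bash
python3 -m creep '[[110,[0,0,0],0],[100,[0,0,0],0],[80,[0,0,0],0],[60,[0,0,0],0],[40,[0,0,0],0],[20,[0,0,0],0],[10,[0,0,0],0],[0,[0,0,0],0]]' 20; python3 st.py
python3 -m creep '[[0,[0,0,5],0],[0,[0,0,10],0],[0,[0,0,15],0],[0,[0,0,20],0],[0,[0,0,25],0],[0,[0,0,30],0],[0,[0,0,15],0],[0,[0,0,0],0]]'
python3 -m creep '[[40,[7,-36,0],0],[80,[7,-36,0],0],[120,[7,-36,0],0],[255,[0,0,0],0],[255,[0,0,0],0],[255,[0,0,0],0],[255,[0,0,0],0],[255,[0,0,0],0]]'
python3 - <<'E'
from st import *
show()
for n in("top","side"):
    im,_=read_camera(n); cv2.imwrite(f"pics/{n}4.png",im)
a=cv2.imread("pics/top4.png")[110:250,270:440];b=cv2.imread("pics/side4.png")[150:290,230:400]
cv2.imwrite("pics/i.png",cv2.resize(np.hstack([a,b]),None,fx=2.3,fy=2.3))
E
```

```text
time: 10.4
tool_pos: [0.6302, -0.0777, 0.0412]
tcp_rot: [1.074, 1.29, -1.074]
wrist_force: [-0.2, -0.1, -0.9]
width: 0.998
t 10.4 pos [630.2 -77.7  41.2] s,t [-1.075e+02 -1.000e-01] toolx [-0. -0. -1.] tooly [ 0.983  0.181 -0.   ] F [-0.23 -0.08 -0.87] w 0.998 q6 -0.34
spin to ramp-cross -0.0004
time: 11.07
tool_pos: [0.634, -0.0783, 0.1681]
tcp_rot: [1.077, 1.28, -1.068]
wrist_force: [0.3, 0.8, 1.2]
width: 1.003
time: 11.73
tool_pos: [0.6509, -0.1843, 0.161]
tcp_rot: [1.073, 1.291, -1.073]
wrist_force: [-0.3, -0.9, -0.5]
width: -0.001
t 11.73 pos [ 650.9 -184.3  161. ] s,t [-216.1    1. ] toolx [-0.001  0.    -1.   ] tooly [ 0.983  0.182 -0.001] F [-0.28 -0.9  -0.51] w -0.001 q6 -0.5
```

View pics/i.png

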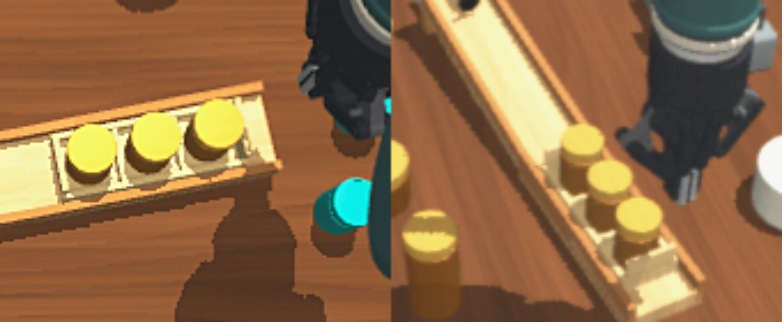

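The three lids stand in an even row in the tray: top crop (91,152), (154,138), (216,125). The fingers are shut, downhill of the tray. I'll check the placement numerically, then lower.

```bash
python3 - <<'E'
from m import *
zs=[("tall",.1,(.453,-.11)),("wide",.055,(.43,.032)),("low",.085,(.634,-.13)),("high",.085,(.615,-.026)),("jar",.085,(.63,-.0777))]
for n in("top","side"):
    for o in lids(n,cv2.imread(f"pics/{n}4.png"),140,zs): print(*o)
E
python3 -m creep '[[255,[-1,0,-18],0],[255,[0,0,-22],0],[255,[0,0,-22],0],[255,[0,0,-20],0],[255,[0,0,-18],0],[255,[0,0,-12],0],[255,[0,0,-6],0],[255,[0,0,0],0]]'; python3 st.py
```

```text
wide top (281.3, 277.4) [0.4295 0.0314] circ [429.6  31.4] r 31.2 92
tall top (366.1, 265.8) [ 0.4497 -0.1207] circ [ 451.2 -117.1] r 20.9 52
high top (309.5, 174.1) [ 0.621  -0.0245] circ [621.1 -24.5] r 20.0 58
jar top (337.5, 168.8) [ 0.6303 -0.0772] circ [630.1 -77.2] r 20.1 58
low top (364.8, 163.3) [ 0.6402 -0.1289] circ [ 640.2 -129.1] r 20.3 59
tall side (245.9, 254.3) [ 0.4492 -0.1219] circ [ 451.6 -116.3] r 21.2 46
low side (337.4, 242.9) [ 0.6396 -0.131 ] circ [ 639.9 -131.2] r 20.4 47
jar side (324.7, 226.3) [ 0.6295 -0.079 ] circ [629.2 -79.2] r 20.7 45
wide side (222.7, 219.7) [0.4283 0.0292] circ [428.4  29.5] r 31.6 67
high side (313.1, 210.4) [ 0.6208 -0.0267] circ [621.1 -26.5] r 20.3 43
time: 12.5
tool_pos: [0.6491, -0.1849, 0.0416]
tcp_rot: [1.073, 1.293, -1.075]
wrist_force: [0.1, -0.7, -0.4]
width: -0.003
t 12.5 pos [ 649.1 -184.9   41.6] s,t [-216.3   -0.9] toolx [-0.003  0.001 -1.   ] tooly [ 0.983  0.182 -0.003] F [ 0.1  -0.7  -0.38] w -0.003 q6 -0.5
spin to ramp-cross -0.001
```

The placement checks out: the jar is at s -107 mm, the pocket centre, with its lid at 85 mm height. The tall jar's shifted reading is only the arm's shadow across its lid. Now pushing.

```bash
python3 -m creep '[[255,[-0.2,3,0],0],[255,[-0.5,4,0],0],[255,[-0.9,5,0],0],[255,[-0.9,5,0],0],[255,[-0.9,5,0],0],[255,[-1.1,6,0],0],[255,[-1.1,6,0],0],[255,[-1.1,6,0],0]]'; python3 st.py
python3 -m creep '[[255,[-1.1,6,0],0],[255,[-1.1,6,0],0],[255,[-1.1,6,0],0],[255,[-1.1,6,0],0],[255,[-1.1,6,0],0],[255,[-1.1,6,0],0],[255,[-1.1,6,0],0],[255,[-1.1,6,0],0]]'; python3 st.py
python3 -m creep '[[255,[-1.1,6,0],0],[255,[-1.1,6,0],0],[255,[-1.1,6,0],0],[255,[-1.1,6,0],0],[255,[-1.1,6,0],0],[255,[-1.1,6,0],0],[255,[-0.9,5,0],0],[255,[-0.6,3,0],0]]'; python3 st.py
python3 - <<'E'
from st import *
im,_=read_camera("side"); cv2.imwrite("pics/side5.png",im)
cv2.imwrite("pics/j.png",cv2.resize(im[100:300,210:400],None,fx=2.9,fy=2.9))
E
```

```text
time: 13.17
tool_pos: [0.6444, -0.1459, 0.0444]
tcp_rot: [1.074, 1.287, -1.073]
wrist_force: [0.2, -4.4, 3.3]
width: 0.001
t 13.17 pos [ 644.4 -145.9   44.4] s,t [-177.1    1.6] toolx [ 0.002 -0.001 -1.   ] tooly [0.983 0.181 0.002] F [ 0.23 -4.37  3.29] w 0.001 q6 -0.44
spin to ramp-cross -0.0004
time: 13.83
tool_pos: [0.635, -0.0976, 0.0438]
tcp_rot: [1.074, 1.289, -1.074]
wrist_force: [0.8, -4.5, 3.6]
width: -0.0
t 13.83 pos [635.  -97.6  43.8] s,t [-127.9    1.1] toolx [ 0.001 -0.001 -1.   ] tooly [0.983 0.181 0.001] F [ 0.76 -4.52  3.6 ] w -0.0 q6 -0.37
spin to ramp-cross -0.0007
time: 14.5
tool_pos: [0.6266, -0.0532, 0.0436]
tcp_rot: [1.074, 1.29, -1.074]
wrist_force: [0.5, -5.7, 3.5]
width: 0.0
t 14.5 pos [626.6 -53.2  43.6] s,t [-82.7   0.8] toolx [ 0. -0. -1.] tooly [0.983 0.182 0.   ] F [ 0.48 -5.74  3.48] w 0.0 q6 -0.31
spin to ramp-cross -0.001
```

View pics/j.png

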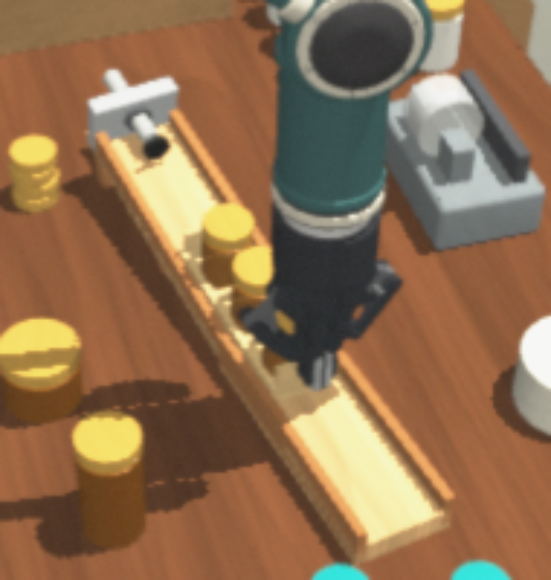

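Side view: all three jars are upright in the tray, which is now about to climb. Push force is 4.5–6 N. Carrying on.

```bash
python3 -m creep '[[255,[-0.8,4,0.5],0],[255,[-1.1,6,0.5],0],[255,[-1.1,6,0],0],[255,[-1.1,6,0],0],[255,[-1.1,6,0],0],[255,[-1.1,6,0],0],[255,[-1.1,6,0.2],0],[255,[-1.1,6,0.2],0]]'; python3 st.py
python3 -m creep '[[255,[-1.1,6,0.4],0],[255,[-1.1,6,0.4],0],[255,[-1.1,6,0.5],0],[255,[-0.9,5,0.5],0],[255,[-0.7,4,0.5],0],[255,[-0.5,3,0.4],0],[255,[-0.3,2,0.2],0],[255,[0,0,0],0]]'; python3 st.py
python3 - <<'E'
from st import *
for n in("top","side"):
    im,D=read_camera(n); cv2.imwrite(f"pics/{n}6.png",im);np.save(f"pics/{n}6.npy",D)
a=cv2.imread("pics/top6.png")[140:250,110:300];b=cv2.imread("pics/side6.png")[110:260,220:370]
cv2.imwrite("pics/k.png",np.hstack([cv2.resize(a,(440,255)),cv2.resize(b,(350,350))[:255]]) )
cv2.imwrite("pics/k.png",cv2.resize(b,(600,600),interpolation=cv2.INTER_CUBIC))
cv2.imwrite("pics/l.png",cv2.resize(a,None,fx=4,fy=4,interpolation=cv2.INTER_CUBIC))
E
```

```text
time: 15.22
tool_pos: [0.6175, -0.0068, 0.0442]
tcp_rot: [1.074, 1.291, -1.074]
wrist_force: [0.3, -1.8, -1.8]
width: 0.001
t 15.22 pos [617.5  -6.8  44.2] s,t [-35.4   0.2] toolx [-0.001  0.    -1.   ] tooly [ 0.983  0.181 -0.001] F [ 0.27 -1.78 -1.82] w 0.001 q6 -0.23
spin to ramp-cross -0.0006
time: 15.88
tool_pos: [0.6124, 0.0249, 0.0477]
tcp_rot: [1.074, 1.29, -1.074]
wrist_force: [-0.2, -0.3, 0.4]
width: -0.001
t 15.88 pos [612.4  24.9  47.7] s,t [-3.4  0.9] toolx [-0.  0. -1.] tooly [0.983 0.181 0.   ] F [-0.16 -0.29  0.39] w -0.001 q6 -0.18
spin to ramp-cross -0.0005
```

View pics/k.png

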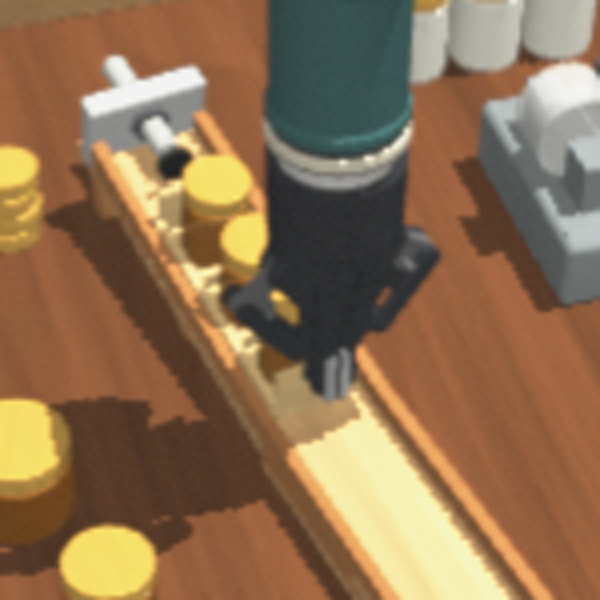

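View pics/l.png

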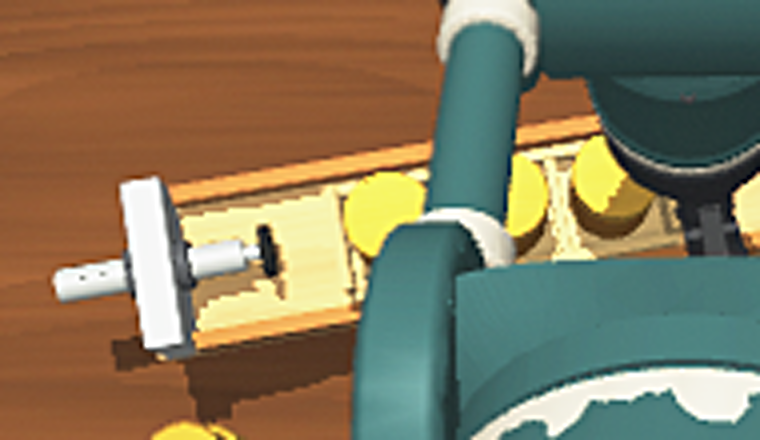

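The pad and the tray's uphill end are still about 20 mm apart: in the top crop the pad is at x≈265 and the board edge at x≈340. Measuring the gap by depth.

```bash
cat > gap.py <<'E'
import sys
from h import *
def gap(k):
    for n in("top","side"):
        D=np.load(f"pics/{n}{k}.npy");C=cloud(n,D);s,t=rf(C);z=C[...,2]
        # slope coords: a along slope, h off slope
        c7,s7=np.cos(np.radians(7)),np.sin(np.radians(7))
        a=s*c7+(z-.02)*s7; h=-s*s7+(z-.02)*c7
        b=(D>0)&(abs(t)<.024)&(h>.034)&(h<.042)&(a>.15)&(a<.215)
        pd=(D>0)&(abs(t)<.012)&(h>.026)&(h<.036)&(a>.19)&(a<.225)
        for nm,m in(("board",b),("pad",pd)):
            print(n,nm,m.sum(),(1000*np.percentile(a[m],[2,10,50,90,98])).round(1) if m.sum()>3 else "")
gap(sys.argv[1])
E
python3 gap.py 6; sed 's/215/19/' gap.py >/dev/null; python3 - <<'E'
from h import *
D=np.load("pics/top6.npy");C=cloud("top",D);s,t=rf(C);z=C[...,2]
c7,s7=np.cos(np.radians(7)),np.sin(np.radians(7));a=s*c7+(z-.02)*s7; h=-s*s7+(z-.02)*c7
for v in range(194,213,3): print(v,[(u,int(a[v,u]*1000),int(h[v,u]*1000)) for u in range(172,202,2)])
E
```

```text
top board 76 [165.8 172.6 174.7 177.  177.6]
top pad 53 [206.3 206.6 210.  222.8 224.6]
side board 13 [151.1 155.5 175.6 209.1 210.8]
side pad 36 [204.2 204.8 210.3 221.5 223. ]
194 [(172, 218, 0), (174, 214, 0), (176, 210, -1), (178, 206, 0), (180, 202, 1), (182, 199, 0), (184, 195, 0), (186, 191, -1), (188, 187, 1), (190, 183, 0), (192, 176, 38), (194, 173, 37), (196, 167, 64), (198, 163, 66), (200, 160, 64)]
197 [(172, 218, 2), (174, 211, 28), (176, 208, 27), (178, 207, 0), (180, 203, 1), (182, 200, -2), (184, 196, 1), (186, 192, 0), (188, 188, 0), (190, 184, -2), (192, 177, 37), (194, 173, 37), (196, 168, 66), (198, 164, 62), (200, 161, 65)]
200 [(172, 220, -1), (174, 212, 31), (176, 208, 32), (178, 206, 19), (180, 204, 0), (182, 201, -2), (184, 196, 1), (186, 193, 0), (188, 189, -2), (190, 185, -1), (192, 181, -2), (194, 174, 39), (196, 172, 17), (198, 165, 64), (200, 162, 63)]
203 [(172, 218, 21), (174, 214, 22), (176, 209, 32), (178, 206, 27), (180, 205, -1), (182, 201, 0), (184, 198, 0), (186, 194, 1), (188, 190, 0), (190, 186, -1), (192, 182, 0), (194, 175, 35), (196, 172, 30), (198, 170, 4), (200, 163, 61)]
206 [(172, 221, 3), (174, 218, -3), (176, 210, 29), (178, 206, 28), (180, 206, 0), (182, 202, 0), (184, 198, 0), (186, 195, -1), (188, 191, 1), (190, 187, 0), (192, 183, 0), (194, 176, 35), (196, 173, 36), (198, 171, 2), (200, 167, 4)]
209 [(172, 222, 0), (174, 219, 0), (176, 215, 0), (178, 211, 0), (180, 207, -1), (182, 203, 0), (184, 199, 1), (186, 195, 3), (188, 192, 0), (190, 188, -1), (192, 184, 0), (194, 180, 0), (196, 174, 37), (198, 172, 7), (200, 168, 4)]
212 [(172, 223, 0), (174, 220, 0), (176, 216, 0), (178, 212, 1), (180, 208, 0), (182, 204, -1), (184, 200, 0), (186, 197, 0), (188, 193, -1), (190, 189, 0), (192, 185, -2), (194, 181, 0), (196, 175, 33), (198, 172, 23), (200, 169, 6)]
```

Gap is about 28 mm (board 177.5, pad 205.5), so contact should come at tool s≈+24. Going 18 mm, then feeling.

```bash
python3 -m creep '[[255,[-0.4,2,0.2],0],[255,[-0.5,3,0.3],0],[255,[-0.5,3,0.3],0],[255,[-0.5,3,0.3],0],[255,[-0.5,3,0.3],0],[255,[-0.4,2,0.3],0],[255,[-0.4,2,0.2],0],[255,[-0.2,1,0],0]]'; python3 st.py
python3 -m creep '[[255,[-0.1,0.5,0.05],0],[255,[-0.1,0.5,0.05],0],[255,[-0.1,0.5,0.05],0],[255,[-0.1,0.5,0.05],0],[255,[-0.1,0.5,0.05],0],[255,[-0.1,0.5,0.05],0],[255,[-0.1,0.5,0.05],0],[255,[-0.1,0.5,0.05],0]]'; python3 st.py
```

```text
time: 16.65
tool_pos: [0.6095, 0.0433, 0.05]
tcp_rot: [1.074, 1.289, -1.073]
wrist_force: [1.4, -5.8, 3.0]
width: 0.002
t 16.65 pos [609.5  43.3  50. ] s,t [15.3  1.4] toolx [ 0.001 -0.    -1.   ] tooly [0.983 0.181 0.001] F [ 1.39 -5.8   3.  ] w 0.002 q6 -0.15
spin to ramp-cross -0.0008
time: 17.32
tool_pos: [0.6088, 0.047, 0.0505]
tcp_rot: [1.074, 1.288, -1.073]
wrist_force: [1.4, -4.8, 2.2]
width: -0.001
t 17.32 pos [608.8  47.   50.5] s,t [19.   1.4] toolx [ 0.001 -0.001 -1.   ] tooly [0.983 0.181 0.001] F [ 1.44 -4.78  2.25] w -0.001 q6 -0.15
spin to ramp-cross -0.0005
```

```bash
python3 -m creep '[[255,[-0.1,0.5,0.05],0],[255,[-0.1,0.5,0.05],0],[255,[-0.1,0.5,0.05],0],[255,[-0.1,0.5,0.05],0],[255,[-0.1,0.5,0.05],0],[255,[-0.1,0.5,0.05],0],[255,[-0.1,0.5,0.05],0],[255,[-0.1,0.5,0.05],0]]'; python3 st.py
python3 - <<'E'
from st import *
for n in("top","side"):
    im,D=read_camera(n); cv2.imwrite(f"pics/{n}7.png",im);np.save(f"pics/{n}7.npy",D)
E
python3 gap.py 7
```

```text
time: 17.98
tool_pos: [0.6082, 0.0509, 0.051]
tcp_rot: [1.074, 1.288, -1.073]
wrist_force: [1.8, -5.6, 2.5]
width: -0.002
t 17.98 pos [608.2  50.9  51. ] s,t [23.   1.4] toolx [ 0.001 -0.001 -1.   ] tooly [0.983 0.181 0.001] F [ 1.79 -5.61  2.5 ] w -0.002 q6 -0.14
spin to ramp-cross -0.0006
top board 48 [197.5 197.9 199.9 202.1 202.6]
top pad 59 [197.6 199.2 209.4 222.8 224.3]
side board 36 [153.1 155.7 168.4 199.7 201.9]
side pad 7 [210.7 214.1 223.4 224.4 224.4]
```

Gap now about 3 mm. Continuing in 0.5 mm rows, watching the force.

```bash
for i in 1; do python3 -m creep '[[255,[-0.1,0.5,0.05],0],[255,[-0.1,0.5,0.05],0],[255,[-0.1,0.5,0.05],0],[255,[-0.1,0.5,0.05],0],[255,[0,0,0],0],[255,[0,0,0],0],[255,[0,0,0],0],[255,[0,0,0],0]]'; python3 st.py; done
```

```text
time: 18.75
tool_pos: [0.6078, 0.053, 0.0512]
tcp_rot: [1.074, 1.288, -1.073]
wrist_force: [1.1, -5.8, 3.0]
width: -0.001
t 18.75 pos [607.8  53.   51.2] s,t [25.1  1.5] toolx [ 0.002 -0.001 -1.   ] tooly [0.983 0.181 0.001] F [ 1.14 -5.81  2.99] w -0.001 q6 -0.14
spin to ramp-cross -0.0006
```

```bash
python3 -m creep '[[255,[-0.1,0.5,0.05],0],[255,[-0.1,0.5,0.05],0],[255,[-0.1,0.5,0.05],0],[255,[0,0,0],0],[255,[0,0,0],0],[255,[0,0,0],0],[255,[0,0,0],0],[255,[0,0,0],0]]'; python3 st.py
```

```text
time: 19.42
tool_pos: [0.6075, 0.0544, 0.0514]
tcp_rot: [1.074, 1.288, -1.073]
wrist_force: [1.1, -5.2, 3.9]
width: -0.002
t 19.42 pos [607.5  54.4  51.4] s,t [26.6  1.4] toolx [ 0.002 -0.001 -1.   ] tooly [0.983 0.181 0.001] F [ 1.13 -5.15  3.89] w -0.002 q6 -0.13
spin to ramp-cross -0.0006
```

```bash
python3 -m creep '[[255,[-0.1,0.5,0.05],0],[255,[-0.1,0.5,0.05],0],[255,[0,0,0],0],[255,[0,0,0],0],[255,[0,0,0],0],[255,[0,0,0],0],[255,[0,0,0],0],[255,[0,0,0],0]]'; python3 st.py
```

```text
time: 20.08
tool_pos: [0.6074, 0.0552, 0.0515]
tcp_rot: [1.074, 1.288, -1.073]
wrist_force: [1.2, -6.3, 3.1]
width: 0.001
t 20.08 pos [607.4  55.2  51.5] s,t [27.4  1.4] toolx [ 0.002 -0.001 -1.   ] tooly [0.983 0.181 0.001] F [ 1.15 -6.3   3.08] w 0.001 q6 -0.13
spin to ramp-cross -0.0006
```

```bash
python3 -m creep '[[255,[-0.1,0.5,0.05],0],[255,[-0.1,0.5,0.05],0],[255,[0,0,0],0],[255,[0,0,0],0],[255,[0,0,0],0],[255,[0,0,0],0],[255,[0,0,0],0],[255,[0,0,0],0]]'; python3 st.py
python3 - <<'E'
from st import *
for n in("top","side"):
    im,D=read_camera(n); cv2.imwrite(f"pics/{n}8.png",im);np.save(f"pics/{n}8.npy",D)
a=cv2.imread("pics/top8.png")[140:250,110:300];b=cv2.imread("pics/side8.png")[110:220,220:330]
cv2.imwrite("pics/k8.png",cv2.resize(np.hstack([a,b]),None,fx=2.6,fy=2.6,interpolation=cv2.INTER_CUBIC))
E
python3 gap.py 8
```

```text
time: 20.75
tool_pos: [0.6072, 0.056, 0.0516]
tcp_rot: [1.074, 1.288, -1.073]
wrist_force: [0.5, -6.7, 4.1]
width: 0.002
t 20.75 pos [607.2  56.   51.6] s,t [28.2  1.4] toolx [ 0.002 -0.001 -1.   ] tooly [0.983 0.181 0.001] F [ 0.55 -6.73  4.07] w 0.002 q6 -0.13
spin to ramp-cross -0.0007
top board 54 [202.7 202.9 205.1 207.  207.6]
top pad 41 [202.5 208.7 211.8 222.5 224.8]
side board 24 [157.6 161.7 168.9 205.6 208.1]
side pad 3
```

View pics/k8.png

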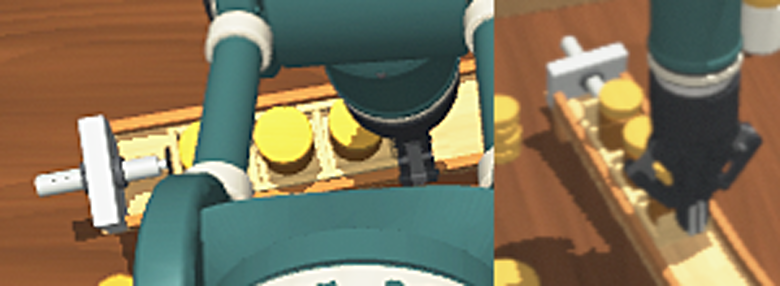

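The pad now meets the uphill board (top crop, x≈170), and the force has begun to rise. Pressing slightly further to be certain.

```bash
python3 -m creep '[[255,[-0.1,0.5,0.05],0],[255,[-0.1,0.5,0.05],0],[255,[0,0,0],0],[255,[0,0,0],0],[255,[0,0,0],0],[255,[0,0,0],0],[255,[0,0,0],0],[255,[0,0,0],0]]'; python3 st.py
```

```text
time: 21.52
tool_pos: [0.607, 0.0567, 0.0517]
tcp_rot: [1.073, 1.287, -1.074]
wrist_force: [1.9, -8.9, 3.9]
width: 0.001
t 21.52 pos [607.   56.7  51.7] s,t [28.9  1.4] toolx [ 0.002 -0.002 -1.   ] tooly [0.983 0.181 0.001] F [ 1.89 -8.91  3.93] w 0.001 q6 -0.13
spin to ramp-cross -0.0008
```

```bash
python3 -m creep '[[255,[-0.1,0.5,0.05],0],[255,[-0.1,0.5,0.05],0],[255,[0,0,0],0],[255,[0,0,0],0],[255,[0,0,0],0],[255,[0,0,0],0],[255,[0,0,0],0],[255,[0,0,0],0]]'; python3 st.py
```

```text
time: 22.18
tool_pos: [0.6069, 0.0574, 0.0518]
tcp_rot: [1.073, 1.287, -1.074]
wrist_force: [2.1, -9.8, 3.4]
width: 0.001
t 22.18 pos [606.9  57.4  51.8] s,t [29.6  1.4] toolx [ 0.002 -0.002 -1.   ] tooly [0.983 0.182 0.001] F [ 2.12 -9.79  3.43] w 0.001 q6 -0.13
spin to ramp-cross -0.0009
```

Clear pad contact: about 10 N total, of which about 5.5 N is sliding force, so roughly 4–5 N on the stop. Backing off slowly.

```bash
python3 -m creep '[[255,[0.1,-0.5,0],0],[255,[0.1,-0.5,0],0],[255,[0.1,-0.5,0],0],[255,[0.1,-0.5,0],0],[255,[0.1,-0.5,0],0],[255,[0.1,-0.5,0],0],[255,[0.1,-0.5,0],0],[255,[0.1,-0.5,0],0]]'; python3 st.py
python3 -m creep '[[255,[0.1,-0.5,0],0],[255,[0.1,-0.5,0],0],[255,[0.2,-1,0],0],[255,[0.2,-1,0],0],[255,[0.4,-2,0],0],[255,[0.6,-3,0],0],[255,[0.7,-4,0],0],[255,[0.7,-4,0],0]]'; python3 st.py
python3 -m creep '[[255,[2,-10,0],0],[255,[2,-10,6],0],[255,[0,0,15],0],[255,[0,0,25],0],[255,[0,0,30],0],[255,[0,0,30],0],[255,[0,0,25],0],[255,[0,0,10],0]]'
python3 -m creep '[[255,[-10,-10,5],0],[255,[-20,-20,5],0],[255,[-25,-25,5],0],[255,[-25,-25,0],0],[255,[-25,-25,0],0],[255,[-25,-25,0],0],[255,[-15,-15,0],0],[255,[0,0,0],0]]'
python3 - <<'E'
from st import *
show()
for n in("top","side"):
    im,D=read_camera(n); cv2.imwrite(f"pics/{n}9.png",im);np.save(f"pics/{n}9.npy",D)
a=cv2.imread("pics/top9.png")[140:250,110:300];b=cv2.imread("pics/side9.png")[110:220,220:330]
cv2.imwrite("pics/k9.png",cv2.resize(np.hstack([a,b]),None,fx=2.6,fy=2.6,interpolation=cv2.INTER_CUBIC))
E
python3 gap.py 9
```

```text
time: 22.85
tool_pos: [0.606, 0.0553, 0.0505]
tcp_rot: [1.074, 1.291, -1.075]
wrist_force: [-0.7, 0.8, 0.3]
width: 0.003
t 22.85 pos [606.   55.3  50.5] s,t [27.7  0.2] toolx [-0.001  0.001 -1.   ] tooly [ 0.983  0.181 -0.001] F [-0.67  0.82  0.26] w 0.003 q6 -0.13
spin to ramp-cross -0.0004
time: 23.52
tool_pos: [0.6098, 0.0384, 0.051]
tcp_rot: [1.074, 1.29, -1.074]
wrist_force: [0.4, 0.5, 0.2]
width: -0.0
t 23.52 pos [609.8  38.4  51. ] s,t [10.4  0.8] toolx [ 0. -0. -1.] tooly [0.983 0.181 0.   ] F [0.38 0.48 0.18] w -0.0 q6 -0.16
spin to ramp-cross -0.0004
time: 24.18
tool_pos: [0.6165, 0.0177, 0.1976]
tcp_rot: [1.078, 1.283, -1.07]
wrist_force: [1.1, -0.1, 0.3]
width: -0.0
time: 24.85
tool_pos: [0.4641, -0.1288, 0.205]
tcp_rot: [1.074, 1.292, -1.08]
wrist_force: [-0.4, -1.3, 0.6]
width: -0.002
t 24.85 pos [ 464.1 -128.8  205. ] s,t [-127.7 -172.7] toolx [-0.005 -0.    -1.   ] tooly [ 0.984  0.177 -0.005] F [-0.45 -1.26  0.6 ] w -0.002 q6 -0.5
top board 92 [159.6 165.2 203.8 206.6 207.1]
top pad 46 [202.2 208.4 211.5 223.  224.8]
side board 1 
side pad 0
```

View pics/k9.png

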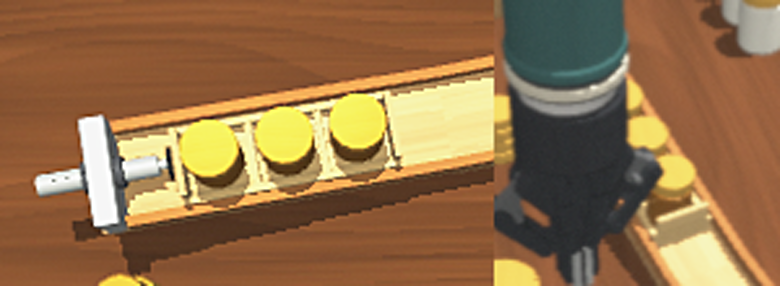

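View pics/top9.png

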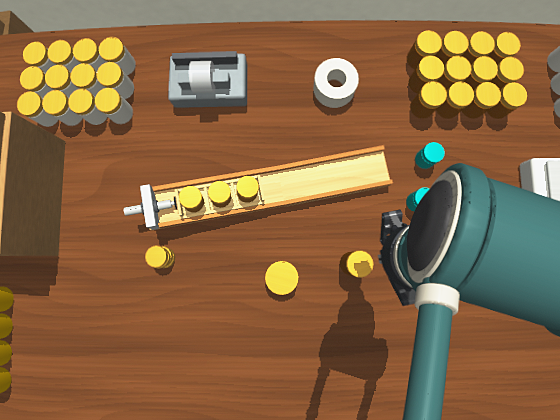

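Top view: the tray is at the pad (170,203), three jars upright, and the wide and tall jars are in place. The arm blocks the side view, so I'll move it aside for a final check.

```bash
python3 -m creep '[[255,[0,-20,5],0],[255,[0,-30,5],0],[255,[0,-30,5],0],[255,[0,-30,5],0],[255,[0,-30,5],0],[255,[0,-20,0],0],[255,[0,0,0],0],[255,[0,0,0],0]]'
python3 - <<'E'
from m import *
for n in("top","side"):
    im,D=read_camera(n); cv2.imwrite(f"pics/{n}A.png",im);np.save(f"pics/{n}A.npy",D)
    for o in lids(n,im,140,[("tall",.1,(.453,-.11)),("wide",.055,(.43,.032)),("h",.102,(.577,.2)),("m",.095,(.587,.147)),("l",.09,(.597,.09))]): print(*o)
b=cv2.imread("pics/sideA.png")[110:250,210:350]
cv2.imwrite("pics/kA.png",cv2.resize(b,None,fx=4.2,fy=4.2,interpolation=cv2.INTER_CUBIC))
E
python3 gap.py A
```

```text
time: 25.62
tool_pos: [0.469, -0.2863, 0.231]
tcp_rot: [1.075, 1.291, -1.075]
wrist_force: [-0.3, 0.3, -0.2]
width: 0.003
wide top (281.3, 277.5) [0.4294 0.0314] circ [429.6  31.4] r 31.2 96
tall top (359.7, 263.5) [ 0.454  -0.1095] circ [ 453.9 -109.4] r 23.1 71
h top (189.7, 196.3) [0.5796 0.196 ] circ [580.1 195.8] r 21.0 62
m top (218.8, 191.3) [0.5894 0.1437] circ [588.6 143.7] r 20.8 61
l top (247.2, 186.0) [0.5993 0.0918] circ [599.7  91.6] r 20.1 59
wide side (222.7, 219.7) [0.4283 0.0292] circ [428.4  29.5] r 31.6 67
top board 89 [159.6 169.2 204.1 206.7 207.2]
top pad 45 [202.2 208.5 211.5 223.4 224.7]
side board 0 
side pad 0
```

View pics/kA.png

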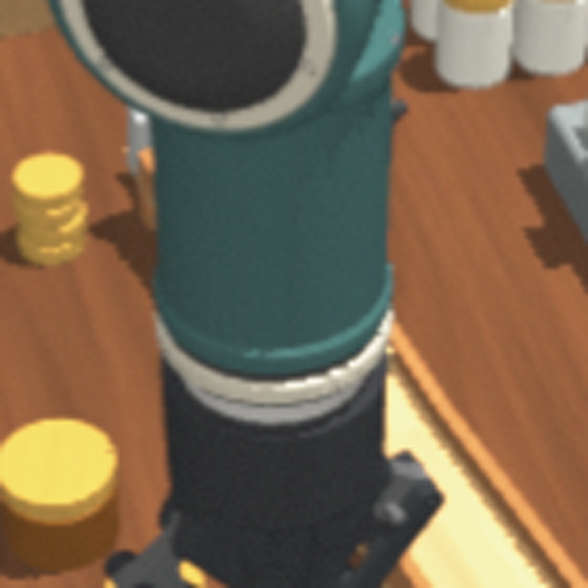

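The side view is still blocked by the arm. The top view is conclusive: the tray hasn't moved since release (207.1 to 207.2), its front is at or past the free pad face (205.5), and the bystanders are unmoved. Handing in.

```bash
python3 -c "
from workcell import *
print(finish_job())"
```

```text
the job is handed in; nothing more can be done
None
```

The loose short jar is upright in the tray's middle pocket, and the loaded tray is resting against the stop pad at the top of the ramp. I handed the job in at about 26 s of robot time.

- **Jar:** I lowered it until it touched the pocket floor at the expected height, with about 5 N at contact, and released it before moving the tray. Both cameras then showed its lid at the pocket centre, within about 1.5 mm.
- **Push:** The closed fingers pushed the tray's downhill end board. Sliding it took about 5–6 N. The total reached about 10 N against the pad, so roughly 4–5 N was on the stop. I then backed off slowly and moved the arm clear.
- **Final checks (top camera):**
    - The tray did not move between two pictures 0.8 s apart after release, at 207.1 and 207.2 mm up the slope.
    - Its front sits about 1.5 mm past the pad's free face, measured earlier at about 205.5 mm. That means light contact, though the difference is within the 2 mm calibration error.
    - All three jar lids in the tray were where they should be.
    - The tall and wide jars were where they started.
- **Not confirmed:**
    - The arm blocked the side camera at the end, so pad contact rests on the top view and the force rise.
    - One mid-job reading of the tall jar was about 7–8 mm off because of the arm's shadow on its lid. A later clear view matched its starting position.

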